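Dock the toppings caddy past the parasol socket

ROBOT

A 6-joint arm with a two-finger parallel gripper is mounted at the origin on the work surface. World frame = base frame: x ahead of the robot, y to its left, z up, the work surface at z = 0. Lengths are in m, angles in rad, forces in N, time in s.
With the tool pointing down it reaches from about 0.3 to 0.875 m from the base axis. Payload 6.4 kg.
Tool frame: the origin (TCP) lies on the centre line of the jaws, within the pads' length; the fingertips stand 17 mm ahead of it and the grasp point (between the pads) lies 2 mm behind it; z points along the fingers, y is the line along which they close (so a half turn about z gives the same grasp; the last joint's range is limited). The gripper opens to 85 mm and grips with 20 to 120 N. Pads are 22 mm wide; open, the fingers measure 114 mm over their backs; the gripper's body (76 mm by 85 mm) begins 54 mm behind the grasp point. The pads swing forward as they close: fully open they stand 13 mm farther back than shut.
Start: joints at [-1.473, 0.181, 1.607, -0, 1.354, -0.206], TCP at [0.172, -0.549, 0.248] pointing down, gripper open.
Joint ranges: [-2.99, 2.99], [-0.89, 2.07], [0.3, 2.58], [-1.14, 4.28], [0, 2.63], [-3.12, 3.12]. Speed limits (rad/s): [2.57, 2.57, 3.01, 3.14, 3.14, 3.14].

INTERFACE

Orientations are given as a 3x3 rotation matrix whose columns are the frame's x, y, z axes.
In Python, from cell import observe, read_camera, camera_model, close_job, spot_in gives the robot as it stands.
- The arm moves only by the tool carry_out, never from a script. Its argument "plan" is a list that holds one entry, the list of rows, each a list of 7 numbers: the turn, a rotation vector about the tool's x, y, z in degrees, then the shift along the tool's x, y, z in mm, then the opening, from -1 (shut) to 1 (fully open). In form: [[[ax, ay, az, x, y, z, jaw], ...]]. A call has 1 to 12 rows; each row is the pose to reach, as a shift and turn from the pose commanded when the call began, along the tool's axes at that moment; what a row does not reach only later rows make up. A row lasts 1/10 s, in which the tool goes at most 50 mm and 8.59 degrees, less where a joint would pass 70% of its speed; a pose out of reach is approached as far as the arm can. A call with a gripper value outside its range is refused whole. The fingers move at their own pace and stop on an object; "force" is the grip in N (left out, the last holds). Time passes only in rows, so rows that repeat a pose let the fingers close. It gives the time, the measured TCP pose, the force, the opening and the grip force at its end, in the units of the state.
- observe(): the state, without advancing time (a new reading comes with each control period).
- read_camera(name): name is "side" or "top"; returns (picture, depth): 480x640x3 uint8, red, green, blue; 480x640 float32, m along the optical axis (not along the pixel's ray), 0 where there is no reading.
- camera_model(name): a dict with "fx", "fy", "cx", "cy" (pixels), "cam_to_world" (4x4, takes a point from camera to world coordinates). Camera axes: x right, y down, z forward; pixel columns grow to the right and rows downward; lengths in m; the calibration is good to about 2 mm. A picture is of the moment at which its call begins. camera_model takes no time and is no camera call.
- close_job(): hands the job in; it is judged then, once.
Trained networks look in the newest picture that a camera, given by its name, has taken for a name from the list of things; names that differ only in an ending like _2 or _b are one class to them, and where a whole thing is asked for, a point or a joint stands for the part that bears it (a point fixed in the world has none). Each returns a list of dicts, best first, with "p" (0 to 1); they miss things now and then, are a little off and sometimes report something else, mostly with a low value. They report only what shows in the picture. A call takes as long as a camera call. They do not tell look-alikes from the thing itself.
- spot_in(camera, name): "centre" ([x, y, z] in m, in world coordinates, good to about 4 mm: the middle of the surface that is visible of it).
The state is a dict: "clock": time; "joint_positions": joint angles; "qd": joint speeds; "joint_torque": joint torques, N m; "tool_pos": TCP position; "tcp_rot": TCP orientation; "contact_force": force on the tool from outside, world axes, zero at the start; "torque": the same for the moment, N m; "gripper_width": opening from 0.0 (shut) to 1.0 (fully open); "grasp_force": force on a finger pad.
Only numpy, scipy, OpenCV 4.12 (cv2) and the standard library are available. Lean on these libraries where they do the work, as an engineer would, in place of code of your own. Each camera call takes 0.05 s, during which the arm holds its last target. There are 200 camera calls.

TASK

Get the ice-cream cart ready to be wheeled off: push the long toppings caddy into its railed bay on the worktop, first working its right-hand end (as seen from the robot) in behind the parasol socket, then pushing the left-hand end round until the whole caddy lies between the end rails, flush against the back rail. Slide it only by pushing on its outside with the fingers: do not grip, lift or tip it. Leave the other things on the worktop where they are.

Things in the scene. Friction and masses are not known exactly. Their poses are not given: they have to be found in the camera images.
- caddy: Toppings caddy: long wooden box filled by four lidded steel pots, one rigid piece, 0.5 to 0.9 kg, slides on the worktop at a few N. 82 mm wide along its x, 290 mm long along its y; plain square-cornered sides 48 mm high, lids to 57, knobs to 73 mm. Origin: centre of the underside, z up. Starts in front of the bay on the robot's side, y roughly along the bay's y.
- caddy_end_right (a point): Middle of the caddy's right-hand end (its -y end), at the level of its underside: the end nearest the parasol socket, which goes in first.
- caddy_end_left (a point): Middle of the caddy's left-hand end (its +y end), at the level of its underside: the end that is swung in last.
- bay: Caddy's bay: three fixed steel rails 18 mm high, 6 mm thick, in a U open to the robot, no floor. Origin: on the worktop, middle of the back rail's inner face; x points away from the mouth, y left along the rail, z up. Inner length 318 mm (end rails' inner faces at y = -159, +159 mm); end rails reach out to x = -62 mm. With the caddy flush its centre is at x = -41 mm.
- socket: Parasol socket: fixed upright steel tube 38 mm across, 85 mm tall, in front of the right-hand part of the bay, its axis 133 to 143 mm before the back rail's inner face and 65 to 80 mm left of the right end rail. A thumb screw at 66 mm height sticks out 38 mm from the axis towards the robot. Origin: axis at worktop level; axes parallel to the bay's.
- syrup: amber glass syrup bottle, 54 mm across, 170 mm tall, loose. Bystander; origin at the centre of its underside.
- cups: stack of nested white paper cups standing mouth down, 74 mm across, 129 mm tall, loose. Bystander; origin at the centre of its underside.
- tumbler: glass tumbler, 64 mm across, 100 mm tall, loose. Bystander; origin at the centre of its underside.
- wafers: clear jar with steel cap, 76 mm across, 120 mm tall, loose. Bystander; origin at the centre of its underside.
- napkins: steel napkin box, 100 x 130 x 66 mm, loose. Bystander; origin at the centre of its underside.
- scoop: ice-cream scoop lying flat, 205 mm long along its x, grip 24 mm thick, loose. Bystander; origin at the centre of its underside (below the grip, 20 mm behind its front end).
Not all that is in view belongs to the job. What is shaped like the socket but yellow is not meant.

How it is judged:
On the way:
1. the caddy's right-hand end is in behind the parasol socket while its left-hand end is still out in front of the bay (y of caddy_end_right in the frame of socket below -0.015 m and x of caddy_end_right in the frame of socket above 0.03 m and x of caddy_end_left in the frame of bay below -0.06 m), for 0.1 s.
At the end, for the whole second after the job is handed in: The caddy stands level and still on the worktop between the end rails, both ends within 10 mm of touching the back rail (x of each of caddy_end_right, caddy_end_left in the frame of bay above -0.051 m and y of caddy_end_right in the frame of bay above -0.163 m and y of caddy_end_left in the frame of bay below 0.163 m and height (world z) of caddy below 0.005 m and angle between caddy's own z axis and vertical below 0.03 rad and linear speed of caddy below 0.01 m/s).
It fails at once if the caddy is lifted (over 10 mm) or tipped (over 0.12 rad) (height (world z) of caddy above 0.01 m or angle between caddy's own z axis and vertical above 0.12 rad).
It fails at once if the caddy is gripped: the fingers touch it with the grasp point over the caddy, more than 20 mm inside its outline (contact force between the fingers and caddy above 0.5 N and x of the grasp point in the frame of caddy between -0.021 and 0.021 m and y of the grasp point in the frame of caddy between -0.125 and 0.125 m).
It fails at once if another thing on the worktop is shoved (over 30 mm) or knocked over (distance of any of syrup, cups, tumbler, wafers, napkins, scoop from where it was at the start of the episode above 0.03 m or angle between any of syrup, cups, tumbler, wafers, napkins, scoop's own z axis and vertical above 0.5 rad).
It also fails if it takes over 64 s, if anything falls off the work surface, if the arm or the gripper's body presses on something with over 40 N, if the wrist force passes 120 N, or if a joint passes its speed limit or range.

## Working session

There is one attempt and no reset: what is moved stays moved. The work goes in short steps, Python scripts to look and compute and a tool call to move; the robot and the scene stay as the last step left them, time stands still between calls to the robot, and variables do not carry over. Pictures are saved under pics/ and viewed, at most 10 in all, crops included, and the job is handed in when it is done.

Besides the shell and the picture viewer there is one more tool, called after "Call:" as name(argument=value, ...), one argument or row to a line, values as JSON. carry_out: Moves the arm, as the interface text tells. Its arguments: {"type":"object","properties":{"plan":{"type":"array"},"force":{"type":"number"}},"required":["plan"]}

```bash
ls; mkdir -p pics
python3 - <<'E'
from cell import *
import cv2, numpy as np
s=observe(); print(s['clock'],s['tool_pos'],s['tcp_rot'],s['gripper_width'])
for c in ['top','side']:
    p,d=read_camera(c); cv2.imwrite(f'pics/{c}0.png',p[:,:,::-1]); np.savez(f'pics/{c}0.npz',p=p,d=d)
    m=camera_model(c); print(c,m['fx'],m['cx'],m['cy'],np.round(m['cam_to_world'],4).tolist())
for n in ['caddy','socket','bay','syrup','cups','tumbler','wafers','napkins','scoop']:
    print(n,[(np.round(r['centre'],3).tolist(),round(r['p'],2)) for r in spot_in('top',n)][:3])
E
```

```text
pics
0.0 [ 0.17197108 -0.54814427  0.24736996] [[ 9.54200606e-01  2.99167458e-01 -1.91023203e-04]
 [ 2.99167333e-01 -9.54199105e-01  1.72468810e-03]
 [ 3.33696387e-04 -1.70284633e-03 -9.99998494e-01]] 1.000579965146141
top 441.2715688755535 310.93344550202744 238.5093139780755 [[-0.0283, -0.991, 0.1308, 0.4256], [-0.9995, 0.026, -0.0191, -0.0014], [0.0155, -0.1313, -0.9912, 1.2786], [0.0, 0.0, 0.0, 1.0]]
side 476.8458114094812 315.05769498388327 233.5580577211736 [[-0.9582, -0.2171, 0.1861, 0.3249], [-0.2859, 0.7315, -0.6189, 0.785], [-0.0018, -0.6463, -0.7631, 1.0147], [0.0, 0.0, 0.0, 1.0]]
caddy [([0.514, 0.086, 0.055], 0.6)]
socket [([0.522, -0.144, 0.073], 0.81), ([0.583, -0.313, 0.07], 0.56)]
bay [([0.67, -0.077, 0.017], 0.91), ([0.761, -0.027, 0.068], 0.34)]
syrup [([0.472, -0.234, 0.111], 0.85)]
cups [([0.691, 0.159, 0.12], 0.67)]
tumbler []
wafers [([0.723, -0.174, 0.117], 0.97)]
napkins [([0.763, -0.025, 0.067], 0.57)]
scoop [([0.413, -0.485, 0.02], 0.97), ([0.671, -0.074, 0.015], 0.2)]
```

View pics/top0.png

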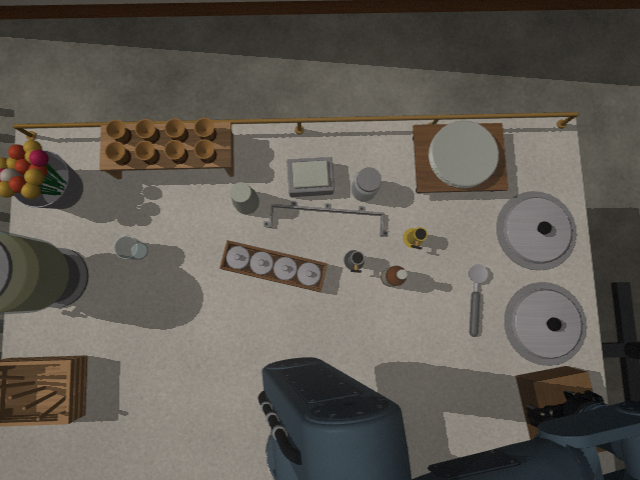

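View pics/side0.png

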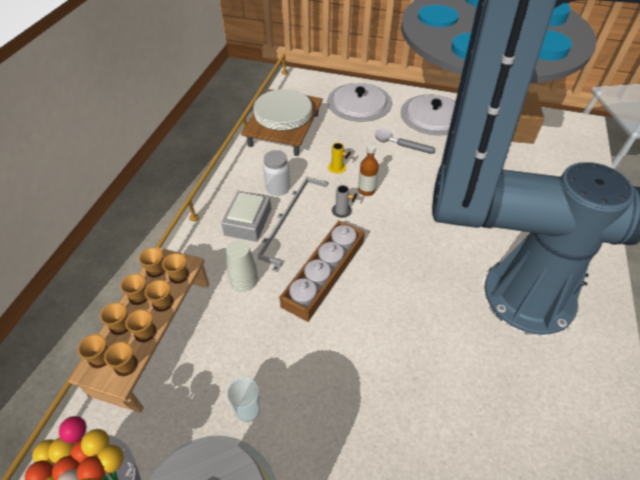

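```bash
cat > h.py <<'E'
from cell import *
import cv2, numpy as np
def cloud(c,pd=None):
    p,d=pd if pd else read_camera(c)
    m=camera_model(c); v,u=np.mgrid[:480,:640]
    P=np.stack([(u-m['cx'])/m['fx']*d,(v-m['cy'])/m['fy']*d,d,np.ones_like(d)],-1)@np.array(m['cam_to_world']).T
    P=P[...,:3]; P[d==0]=np.nan
    return p,P
def box(P,x0,x1,y0,y1,z0,z1):
    with np.errstate(invalid='ignore'):
        k=(P[...,0]>x0)&(P[...,0]<x1)&(P[...,1]>y0)&(P[...,1]<y1)&(P[...,2]>z0)&(P[...,2]<z1)
    return P[k]
E
python3 - <<'E'
from h import *
z=np.load('pics/top0.npz'); p,P=cloud('top',(z['p'],z['d']))
z2=np.load('pics/side0.npz'); p2,P2=cloud('side',(z2['p'],z2['d']))
for nm,Q in (('top',P),('side',P2)):
    print(nm,'floor',np.nanmedian(box(Q,.4,.46,.0,.1,-.05,.02)[:,2]))
    c=box(Q,.4,.62,-.12,.26,.03,.08)
    r=cv2.minAreaRect(c[:,:2].astype(np.float32)); print('caddy',len(c),r,np.round(cv2.boxPoints(r),3).tolist())
    b=box(Q,.58,.74,-.26,.13,.010,.023); 
    print('bay n',len(b))
    k=box(Q,.5,.55,-.18,-.11,.078,.092); print('socket',len(k),k.mean(0) if len(k) else 0,np.ptp(k,axis=0) if len(k) else 0)
    k=box(Q,.46,.55,-.20,-.11,.02,.092); print('socket all',cv2.minEnclosingCircle(k[:,:2].astype(np.float32)))
    np.save(f'pics/bay_{nm}.npy',b)
    for s in np.arange(-.26,.13,.02):
        t=b[(b[:,1]>s)&(b[:,1]<s+.02)]
        if len(t): print(round(s+.01,2),len(t),np.round([t[:,0].min(),np.median(t[:,0]),t[:,0].max()],3))
im=cv2.resize(p[170:310,200:440],None,fx=3.3,fy=3.3,interpolation=cv2.INTER_CUBIC); cv2.imwrite('pics/crop1.png',im[:,:,::-1])
E
```

```text
top floor -0.00042928941333619797
caddy 2536 ((0.5151969194412231, 0.0834800973534584), (0.2897243797779083, 0.08210913091897964), 75.3787612915039) [[0.4390000104904175, -0.04600000008940697], [0.5180000066757202, -0.06700000166893005], [0.5910000205039978, 0.21299999952316284], [0.5120000243186951, 0.23399999737739563]]
bay n 448
socket 156 [ 0.52785694 -0.14722055  0.08495487] [0.03574055 0.03634383 0.01212964]
socket all ((0.5169137716293335, -0.14598895609378815), 0.029889928176999092)
-0.23 66 [0.597 0.633 0.665]
-0.21 15 [0.66  0.663 0.707]
-0.19 25 [0.662 0.666 0.704]
-0.17 22 [0.664 0.669 0.708]
-0.15 26 [0.666 0.672 0.732]
-0.13 17 [0.667 0.67  0.674]
-0.11 19 [0.67  0.673 0.678]
-0.09 20 [0.672 0.677 0.725]
-0.07 26 [0.674 0.68  0.724]
-0.05 20 [0.678 0.682 0.723]
-0.03 28 [0.678 0.684 0.723]
-0.01 21 [0.681 0.686 0.722]
0.01 27 [0.683 0.686 0.721]
0.03 22 [0.686 0.69  0.721]
0.05 19 [0.687 0.69  0.693]
0.07 17 [0.689 0.692 0.696]
0.09 54 [0.629 0.665 0.696]
0.11 1 [0.639 0.639 0.639]
0.13 3 [0.695 0.697 0.722]
side floor -0.0004208530564164814
caddy 3071 ((0.5105861425399
[... 221 characters left out ...]
0.5070000290870667, 0.23600000143051147]]
bay n 517
socket 118 [ 0.52322917 -0.14472345  0.08401551] [0.03601287 0.03889954 0.01139263]
socket all ((0.5132026076316833, -0.1462351530790329), 0.030404655262827873)
-0.23 62 [0.594 0.626 0.66 ]
-0.21 13 [0.655 0.659 0.663]
-0.19 20 [0.655 0.662 0.699]
-0.17 25 [0.659 0.697 0.707]
-0.15 60 [0.662 0.714 0.74 ]
-0.13 13 [0.664 0.667 0.671]
-0.11 17 [0.666 0.668 0.673]
-0.09 19 [0.668 0.673 0.721]
-0.07 22 [0.671 0.674 0.721]
-0.05 22 [0.672 0.677 0.72 ]
-0.03 28 [0.674 0.679 0.719]
-0.01 25 [0.676 0.681 0.719]
0.01 26 [0.679 0.684 0.718]
0.03 46 [0.681 0.717 0.739]
0.05 15 [0.683 0.685 0.689]
0.07 20 [0.684 0.687 0.692]
0.09 84 [0.625 0.66  0.693]
```

View pics/crop1.png

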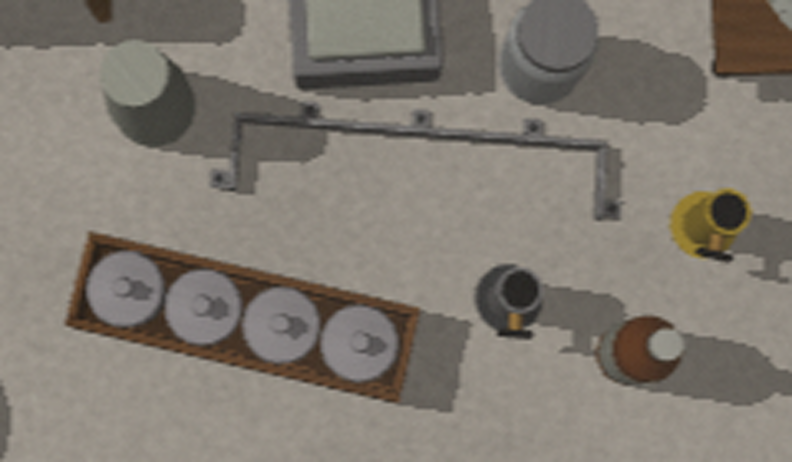

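Crop: the caddy is at crop (245,315). The grey socket with its thumb screw towards the robot is at (510,295), and the bay U spans (235,120)–(605,150). The only look-alike for the socket is the yellow tube at (715,220), which I reject: it is yellow and lies outside the bay. Next I fit the bay frame per camera and set up caddy tracking.

```bash
cat >> h.py <<'E'
from scipy.optimize import minimize
import os, json
def fit_bay(b):
    # outline of known U: points -> distance to rail-top centre lines
    def segs(o,th,q):
        c,s=np.cos(th),np.sin(th); r=q-o; X=r@[c,s]; Y=r@[-s,c]
        d1=np.hypot(X-.003,np.maximum(abs(Y)-.162,0))
        d2=np.hypot(np.maximum(abs(X+.028)-.034,0),np.minimum(abs(Y-.162),abs(Y+.162)))
        return np.minimum(d1,d2)
    f=lambda v:np.minimum(segs(v[:2],v[2],b[:,:2]),.012).sum()
    best=min((minimize(f,[.674,y,-.1],method='Nelder-Mead',options=dict(maxiter=2000,xatol=1e-5,fatol=1e-5)) for y in(-.08,-.07,-.06)),key=lambda r:r.fun)
    return best.x,best.fun/len(b)
def tobay(v,q):
    c,s=np.cos(v[2]),np.sin(v[2]); r=np.atleast_2d(q)[:,:2]-v[:2]; return np.c_[r@[c,s],r@[-s,c]]
BAY=json.load(open('bay.json')) if os.path.exists('bay.json') else None
def caddy(c,P,guess,tcp=None,show=False):
    """pose (x,y,phi) of caddy in bay frame, from side/top cloud"""
    v=BAY[c]; z=P[...,2]; q=tobay(v,P.reshape(-1,3)); z=z.ravel()
    with np.errstate(invalid='ignore'):
        k=(z>.036)&(z<.078)&(np.hypot(q[:,0]-guess[0],q[:,1]-guess[1])<.19)&(np.hypot(q[:,0]-SOCK[0],q[:,1]-SOCK[1])>.03)
        k&=~((abs(q[:,1]-SOCK[1])<.02)&(q[:,0]<SOCK[0])&(q[:,0]>SOCK[0]-.05)) 
    if tcp is not None: k&=np.hypot(*(q-tcp).T)>.034
    q=q[k]
    def f(p):
        c_,s=np.cos(p[2]),np.sin(p[2]); r=q-p[:2]; X=abs(r@[c_,s]); Y=abs(r@[-s,c_])
        out=np.minimum(np.hypot(np.maximum(X-.0405,0),np.maximum(Y-.1445,0)),.02).sum()
        return out
    # edge evidence: fit so rectangle covers points and points fill it symmetrically
    r0=min((minimize(f,[guess[0],guess[1],guess[2]+d],method='Nelder-Mead',options=dict(xatol=1e-5,fatol=1e-6,maxiter=3000)) for d in(-.1,0,.1)),key=lambda r:r.fun)
    p=r0.x; c_,s=np.cos(p[2]),np.sin(p[2]); r=q-p[:2]; X=r@[c_,s];Y=r@[-s,c_]
    m=(abs(X)<.06)&(abs(Y)<.165); X=X[m];Y=Y[m]
    ext=[np.percentile(X,1),np.percentile(X,99),np.percentile(Y,1),np.percentile(Y,99)]
    return p,len(q),np.round(np.array(ext)*1000)
SOCK=(-.138,-.086)
def track(guess,save=None):
    s=observe(); B=[(np.array(BAY['top'])+BAY['side'])/2][0]
    t=tobay(B,s['tool_pos'])[0]; x=s['tcp_rot'][:,0] if hasattr(s['tcp_rot'],'shape') else np.array(s['tcp_rot'])[:,0]
    print('t %.2f TCP bay mm'%s['clock'],np.round(t*1000),'z',round(s['tool_pos'][2]*1000),'yaw in bay deg',round(np.degrees(np.arctan2(x[1],x[0])-B[2]),1),'F',np.round(s['contact_force'],1))
    for c in('top','side'):
        p,P=cloud(c)
        if save: cv2.imwrite(f'pics/{save}_{c}.png',p[:,:,::-1])
        a,n,e=caddy(c,P,guess,t)
        cs,sn=np.cos(a[2]),np.sin(a[2]); ax=np.array([-sn,cs])*145
        ctr=a[:2]*1000
        print(c,'ctr',np.round(ctr),'phi %.1f'%np.degrees(a[2]),'R',np.round(ctr-ax),'L',np.round(ctr+ax),n,'ext',e)
E
python3 - <<'E'
import h,json
from h import *
out={};
for c in('top','side'):
    b=np.load(f'pics/bay_{c}.npy'); b=b[(b[:,0]<.702)&(b[:,1]<.11)]
    v,e=fit_bay(b); out[c]=v.tolist(); print(c,v,np.degrees(v[2]),'resid',e)
    z=np.load(f'pics/{c}0.npz'); p,P=cloud(c,(z['p'],z['d']))
    k=box(P,.5,.55,-.18,-.11,.078,.092); print('socket in bay',tobay(v,(k.min(0)+k.max(0))[None]/2))
json.dump(out,open('bay.json','w')); h.BAY=out
for c in out:
    z=np.load(f'pics/{c}0.npz'); p,P=cloud(c,(z['p'],z['d']))
    a,n,e=caddy(c,P,(-.175,.135,-.15)); print(a,np.degrees(a[2]),n,e)
s=observe(); B=(np.array(out['top'])+out['side'])/2; print('TCP bay',tobay(B,s['tool_pos']),'bay',B)
x=s['tcp_rot'][:,0]; print('turn about tool z deg',np.degrees(np.arctan2(x[1],x[0])-B[2]))
E
```

```text
top [ 0.6742409  -0.0734468  -0.10376789] -5.945462240848062 resid 0.0018903381083734225
socket in bay [[-0.13803839 -0.08812332]]
side [ 0.66962132 -0.07184511 -0.10354825] -5.932877744853704 resid 0.002208626010444053
socket in bay [[-0.13732744 -0.08933986]]
[-0.17458095  0.13975757 -0.15198737] -8.70823509601895 2598 [ -40.   40. -142.  142.]
[-0.17429657  0.13953269 -0.15093487] -8.647931214535435 2944 [ -41.   41. -142.  144.]
TCP bay [[-0.44798215 -0.52520625]] bay [ 0.67193111 -0.07264595 -0.10365807]
turn about tool z deg 23.347456538054793
```

Call:
carry_out(
  plan=[
    [[0, 0, 23.35, 386, -432, 100, -1], [0, 0, 23.35, 386, -432, 100, -1], [0, 0, 23.35, 386, -432, 100, -1], [0, 0, 23.35, 386, -432, 100, -1], [0, 0, 23.35, 386, -432, 100, -1], [0, 0, 23.35, 386, -432, 100, -1], [0, 0, 23.35, 386, -432, 100, -1], [0, 0, 23.35, 386, -432, 100, -1], [0, 0, 23.35, 386, -432, 100, -1], [0, 0, 23.35, 386, -432, 100, -1], [0, 0, 23.35, 386, -432, 100, -1], [0, 0, 23.35, 386, -432, 100, -1]],
  ],
)

```text
clock: 1.75
tool_pos: [0.4117, -0.0184, 0.1483]
tcp_rot: [[0.995, -0.102, 0.001], [-0.102, -0.995, 0.0], [0.001, -0.0, -1.0]]
contact_force: [0.1, -1.4, 0.8]
gripper_width: -0.003
grasp_force: 0.0
```

Run:
```python
from h import *
track((-.1745,.1397,-.152))
```

```text
t 1.75 TCP bay mm [-264.   27.] z 148 yaw in bay deg 0.1 F [ 0.1 -1.4  0.8]
top ctr [-174.  140.] phi -8.5 R [-196.   -4.] L [-153.  283.] 2302 ext [ -40.   40. -142.  143.]
side ctr [-174.  140.] phi -8.7 R [-196.   -4.] L [-152.  283.] 2952 ext [ -41.   41. -142.  144.]
```

Call:
carry_out(
  plan=[
    [[0, 0, 0, 0, 0, 40, -1], [0, 0, 0, 0, 0, 80, -1], [0, 0, 0, 0, 0, 108, -1], [0, 0, 0, 8, 0, 108, -1], [0, 0, 0, 16, 0, 108, -1], [0, 0, 0, 25, 0, 108, -1], [0, 0, 0, 34, 0, 108, -1], [0, 0, 0, 43, 0, 108, -1], [0, 0, 0, 52, 0, 108, -1], [0, 0, 0, 61, 0, 108, -1], [0, 0, 0, 70, 0, 108, -1], [0, 0, 0, 78, 0, 108, -1]],
  ],
)

```text
clock: 3.05
tool_pos: [0.4895, -0.0291, 0.0403]
tcp_rot: [[0.995, -0.103, -0.0], [-0.103, -0.995, -0.0], [-0.0, 0.0, -1.0]]
contact_force: [-3.4, -0.1, 1.8]
gripper_width: 0.002
grasp_force: 1.6
```

Run:
```python
from h import *
track((-.16,.14,.1))
```

```text
t 3.05 TCP bay mm [-186.   24.] z 40 yaw in bay deg 0.0 F [-3.4 -0.1  1.8]
top ctr [-149.  149.] phi 7.3 R [-130.    5.] L [-167.  292.] 1855 ext [ -41.   41. -138.  143.]
side ctr [-148.  148.] phi 7.6 R [-129.    5.] L [-167.  292.] 2835 ext [ -40.   40. -142.  144.]
```

Call:
carry_out(
  plan=[
    [[0, 0, 0, 9, 0, 0, -1], [0, 0, 0, 18, 0, 0, -1], [0, 0, 0, 27, 0, 0, -1], [0, 0, 0, 34, 0, 0, -1], [0, 0, 0, -15, 0, 0, -1], [0, 0, 0, -60, 0, 0, -1]],
  ],
)

```text
clock: 3.75
tool_pos: [0.4294, -0.0231, 0.04]
tcp_rot: [[0.995, -0.103, 0.001], [-0.103, -0.995, -0.0], [0.001, 0.0, -1.0]]
contact_force: [-0.2, -0.5, 0.6]
gripper_width: -0.005
grasp_force: 0.0
```

Run:
```python
from h import *
track((-.14,.15,.25))
```

```text
t 3.75 TCP bay mm [-246.   24.] z 40 yaw in bay deg 0.0 F [-0.2 -0.5  0.6]
top ctr [-134.  151.] phi 17.3 R [-91.  12.] L [-178.  289.] 2692 ext [ -41.   41. -143.  142.]
side ctr [-134.  150.] phi 17.3 R [-91.  12.] L [-177.  289.] 3037 ext [ -40.   40. -143.  144.]
```

Call:
carry_out(
  plan=[
    [[0, 0, 0, -24, -301, 0, -1], [0, 0, 0, -24, -301, 0, -1], [0, 0, 0, -24, -301, 0, -1], [0, 0, 0, -24, -301, 0, -1], [0, 0, -6, -24, -301, 0, -1], [0, 0, -12, -24, -301, 0, -1], [0, 0, -17.3, -24, -301, 0, -1], [0, 0, -17.3, 20, -296, 0, -1], [0, 0, -17.3, 65, -291, 0, -1], [0, 0, -17.3, 65, -291, 0, -1]],
  ],
)

```text
clock: 4.85
tool_pos: [0.531, 0.2595, 0.0419]
tcp_rot: [[0.981, 0.195, 0.008], [0.195, -0.981, 0.002], [0.008, 0.0, -1.0]]
contact_force: [0.2, 0.3, -0.3]
gripper_width: 0.002
grasp_force: 0.0
```

Run:
```python
from h import *
track((-.134,.15,.3))
```

```text
t 4.85 TCP bay mm [-175.  316.] z 42 yaw in bay deg 17.2 F [ 0.2  0.3 -0.3]
top ctr [-134.  151.] phi 17.3 R [-91.  12.] L [-177.  289.] 2650 ext [ -40.   40. -142.  140.]
side ctr [-149.  153.] phi 11.3 R [-121.   10.] L [-177.  295.] 687 ext [-40.  39.  20. 141.]
```

Call:
carry_out(
  plan=[
    [[0, 0, 0, 0, 9, 0, -1], [0, 0, 0, 0, 18, 0, -1], [0, 0, 0, 0, 27, 0, -1], [0, 0, 0, 0, 36, 0, -1], [0, 0, 0, 0, 45, 0, -1], [0, 0, 0, 0, 54, 0, -1], [0, 0, 0, 0, 63, 0, -1], [0, 0, 0, 0, 72, 0, -1], [0, 0, 0, 0, 81, 0, -1], [0, 0, 0, 0, 90, 0, -1]],
  ],
)

```text
clock: 5.95
tool_pos: [0.5416, 0.1709, 0.0403]
tcp_rot: [[0.98, 0.197, -0.0], [0.197, -0.98, 0.0], [-0.0, -0.0, -1.0]]
contact_force: [-0.4, 2.0, -1.5]
gripper_width: -0.003
grasp_force: 1.3
```

Run:
```python
from h import *
track((-.11,.075,.3))
```

```text
t 5.95 TCP bay mm [-155.  229.] z 40 yaw in bay deg 17.3 F [-0.4  2.  -1.5]
top ctr [-111.   76.] phi 17.0 R [-69. -63.] L [-153.  214.] 2981 ext [ -41.   41. -140.  124.]
side ctr [-114.   86.] phi 16.7 R [-73. -53.] L [-156.  225.] 1016 ext [-40.  40. -27. 134.]
```

Call:
carry_out(
  plan=[
    [[0, 0, 0, 0, 9, 0, -1], [0, 0, 0, 0, 18, 0, -1], [0, 0, 0, 0, 27, 0, -1], [0, 0, 0, 0, 36, 0, -1], [0, 0, 0, 0, 45, 0, -1], [0, 0, 0, 0, 54, 0, -1], [0, 0, 0, 0, 62, 0, -1], [0, 0, 0, 0, 70, 0, -1], [0, 0, 0, 0, 76, 0, -1], [0, 0, 0, 0, 76, 0, -1]],
  ],
)

```text
clock: 7.05
tool_pos: [0.5568, 0.0957, 0.0403]
tcp_rot: [[0.981, 0.196, 0.0], [0.196, -0.981, -0.001], [0.0, 0.001, -1.0]]
contact_force: [-0.8, -0.0, 0.3]
gripper_width: 0.003
grasp_force: 0.0
```

Run:
```python
from h import *
track((-.09,.0,.3),'a')
```

```text
t 7.05 TCP bay mm [-132.  156.] z 40 yaw in bay deg 17.3 F [-0.8 -0.   0.3]
top ctr [-88.   0.] phi 16.8 R [ -46. -139.] L [-130.  139.] 3052 ext [ -41.   41. -138.  115.]
side ctr [-90.   5.] phi 16.3 R [ -49. -134.] L [-131.  144.] 1148 ext [-41.  41. -45. 143.]
```

View pics/a_top.png

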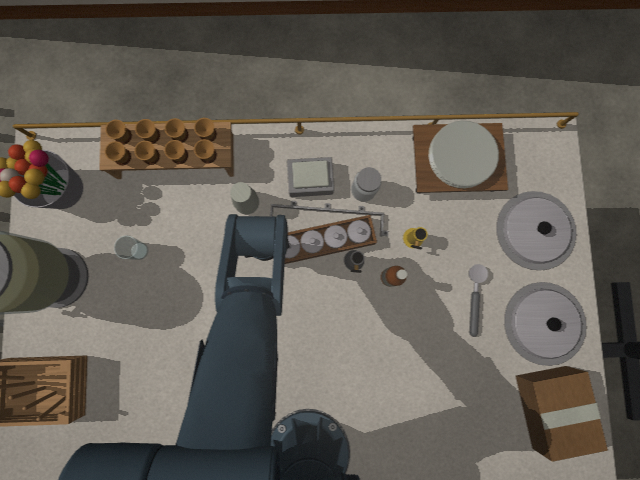

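Call:
carry_out(
  plan=[
    [[0, 0, 0, 0, 5, 0, -1], [0, 0, 0, 0, 5, 0, -1], [0, 0, 0, 0, -15, 0, -1], [0, 0, 0, -45, -15, 0, -1], [0, 0, 0, -88, -15, 0, -1], [0, 0, 8, -88, 20, 0, -1], [0, 0, 16, -88, 48, 0, -1], [0, 0, 17.3, -88, 48, 0, -1]],
  ],
)

```text
clock: 7.95
tool_pos: [0.4809, 0.03, 0.0409]
tcp_rot: [[0.994, -0.11, 0.002], [-0.11, -0.994, -0.002], [0.002, 0.001, -1.0]]
contact_force: [0.6, 0.6, -0.2]
gripper_width: 0.004
grasp_force: 0.0
```

Run:
```python
from h import *
track((-.09,.0,.3))
```

```text
t 7.95 TCP bay mm [-201.   82.] z 41 yaw in bay deg -0.3 F [ 0.6  0.6 -0.2]
top ctr [-88.   1.] phi 16.5 R [ -47. -138.] L [-129.  141.] 3120 ext [ -40.   40. -142.  140.]
side ctr [-88.   2.] phi 16.8 R [ -46. -137.] L [-130.  141.] 2945 ext [ -40.   40. -140.  143.]
```

Call:
carry_out(
  plan=[
    [[0, 0, 0, 12, 0, 0, -1], [0, 0, 0, 24, 0, 0, -1], [0, 0, 0, 32, 0, 0, -1], [0, 0, 0, 40, 0, 0, -1], [0, 0, 0, 48, 0, 0, -1], [0, 0, 0, 56, 0, 0, -1], [0, 0, 0, 64, 0, 0, -1], [0, 0, 0, 70, 0, 0, -1], [0, 0, 0, 70, 0, 0, -1]],
  ],
)

```text
clock: 8.95
tool_pos: [0.5507, 0.0251, 0.0406]
tcp_rot: [[0.995, -0.104, 0.002], [-0.104, -0.995, -0.0], [0.002, 0.0, -1.0]]
contact_force: [1.0, 1.0, -0.8]
gripper_width: 0.001
grasp_force: 0.0
```

Run:
```python
from h import *
track((-.07,.0,.1))
```

```text
t 8.95 TCP bay mm [-131.   85.] z 41 yaw in bay deg -0.0 F [ 1.   1.  -0.8]
top ctr [-67.  -6.] phi 7.0 R [ -49. -150.] L [-84. 138.] 2645 ext [ -41.   41. -142.   56.]
side ctr [-7. 79.] phi 76.8 R [134.  45.] L [-148.  112.] 2114 ext [ -57.   54. -129.  120.]
```

Call:
carry_out(
  plan=[
    [[0, 0, 0, 6, 0, 0, -1], [0, 0, 0, 12, 0, 0, -1], [0, 0, 0, 18, 0, 0, -1], [0, 0, 0, 18, 0, 0, -1], [0, 0, 0, -20, 0, 0, -1], [0, 0, 0, -70, 0, 0, -1]],
  ],
)

```text
clock: 9.65
tool_pos: [0.4816, 0.0319, 0.041]
tcp_rot: [[0.995, -0.104, 0.004], [-0.104, -0.995, -0.001], [0.004, 0.001, -1.0]]
contact_force: [-0.1, -0.9, 0.1]
gripper_width: 0.001
grasp_force: 0.0
```

Run:
```python
from h import *
track((-.06,.0,.03))
```

```text
t 9.65 TCP bay mm [-200.   84.] z 41 yaw in bay deg -0.0 F [-0.1 -0.9  0.1]
top ctr [-57.  -8.] phi 2.4 R [ -51. -153.] L [-64. 137.] 3799 ext [ -41.   41. -143.  142.]
side ctr [-57.  -7.] phi 2.5 R [ -51. -152.] L [-64. 138.] 3409 ext [ -41.   41. -138.  143.]
```

Call:
carry_out(
  plan=[
    [[0, 0, 0, 30, 74, 0, -1], [0, 0, 0, 60, 74, 0, -1], [0, 0, 0, 80, 74, 0, -1], [0, 0, 0, 87, 74, 0, -1], [0, 0, 0, 93, 74, 0, -1], [0, 0, 0, 98, 74, 0, -1], [0, 0, 0, 102, 74, 0, -1], [0, 0, 0, 105, 74, 0, -1], [0, 0, 0, 106, 74, 0, -1]],
  ],
)

```text
clock: 10.65
tool_pos: [0.5766, -0.051, 0.0397]
tcp_rot: [[0.995, -0.103, -0.001], [-0.103, -0.995, 0.001], [-0.002, -0.0, -1.0]]
contact_force: [-2.1, 1.6, -1.1]
gripper_width: 0.004
grasp_force: 1.3
```

Run:
```python
from h import *
track((-.05,-.007,.03))
```

```text
t 10.65 TCP bay mm [-97.  12.] z 40 yaw in bay deg 0.0 F [-2.1  1.6 -1.1]
top ctr [-46.  -9.] phi 0.7 R [ -44. -154.] L [-47. 136.] 2471 ext [ -41.   41. -144.  144.]
side ctr [-6. 15.] phi 30.6 R [  68. -109.] L [-80. 140.] 2774 ext [ -55.   58. -132.  138.]
```

Nearly flush; I'll ease it the last millimetres, then back off and look.

Call:
carry_out(
  plan=[
    [[0, 0, 0, 2, 0, 0, -1], [0, 0, 0, 4, 0, 0, -1], [0, 0, 0, 5, 0, 0, -1], [0, 0, 0, 6, 0, 0, -1], [0, 0, 0, 6, 0, 0, -1]],
  ],
)

```text
clock: 11.25
tool_pos: [0.5819, -0.0523, 0.0402]
tcp_rot: [[0.995, -0.103, -0.004], [-0.103, -0.995, 0.001], [-0.004, -0.0, -1.0]]
contact_force: [-9.1, 1.8, 4.7]
gripper_width: -0.004
grasp_force: 4.7
```

Call:
carry_out(
  plan=[
    [[0, 0, 0, -10, 0, 0, -1], [0, 0, 0, -50, 0, 0, -1], [0, 0, 0, -100, 0, -50, -1], [0, 0, 0, -150, 0, -100, -1], [0, 0, 0, -150, 0, -100, -1], [0, 0, 0, -150, 0, -100, -1]],
  ],
)

```text
clock: 11.85
tool_pos: [0.4347, -0.0374, 0.1446]
tcp_rot: [[0.995, -0.104, 0.009], [-0.104, -0.995, -0.003], [0.009, 0.002, -1.0]]
contact_force: [0.8, -0.4, 0.6]
gripper_width: -0.001
grasp_force: 0.0
```

Run:
```python
from h import *
track((-.043,-.007,.01),'b')
```

```text
t 11.85 TCP bay mm [-240.   10.] z 145 yaw in bay deg -0.0 F [ 0.8 -0.4  0.6]
top ctr [-41. -10.] phi 0.1 R [ -41. -155.] L [-41. 135.] 3997 ext [ -41.   41. -142.  142.]
side ctr [-41. -10.] phi -0.0 R [ -41. -155.] L [-41. 135.] 3724 ext [ -41.   41. -143.  144.]
```

View pics/b_top.png

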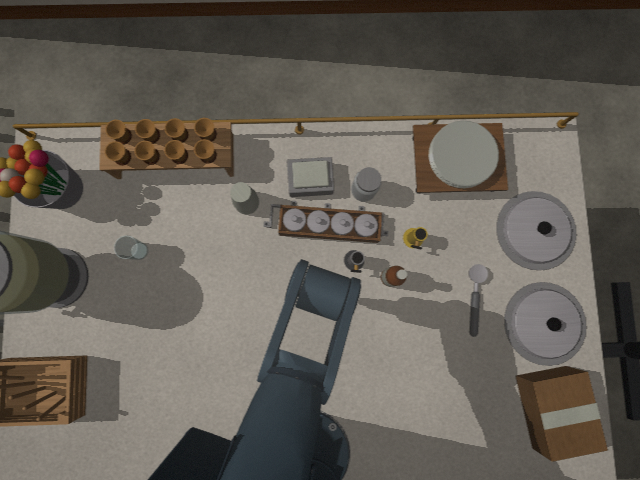

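The caddy at (331,224) lies flush along the back rail between the end rails, centre at x = -41 mm, and the other things have not moved.

```bash
python3 -c "from cell import *; print(close_job())"
```

```text
the job is handed in; nothing more can be done
None
```

The caddy is in its bay, flush with the back rail (both ends measured at x = -41 mm) and between the end rails. Its right end went in behind the socket first, nothing else on the worktop looked moved in the last picture, and the job is handed in at about 12 s; no verdict came back.

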